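# Gauge the round air tank on the birdhouse bench

### The job

Check the pressure in the round, upright air tank: take the push-on gauge out of its compartment in the open box, press it straight down over that tank's valve stem until it is fully home and its rod rises out of the top, and hold it there for a second. Do not gauge the long tank. Then stand the gauge back upright in the same compartment of the box and let go.

Things in the scene. Friction and masses are not known exactly. Their poses are not given: they have to be found in the camera images.
- gauge: Push-on gauge of bare steel, about 160 g, upright in the box at the start. Barrel 34 mm across, 105 mm tall; grip it 80 to 85 mm above the underside. Below it flares to a hollow foot 50 mm across: mouth 42 mm wide, narrowing to a bore 26 mm wide, 60 mm deep; the rod's plunger rests 22 mm above the underside. Origin: centre of the underside; z up along the barrel.
- gauge_rod (a joint): Rod in the gauge, m: 0 = at rest (white tip 112 mm above the gauge's underside), grows to at most 0.025 as the rod rises out of the top. A spring draws it back in when the gauge is lifted off. Fully home on a stem it rises about 19 mm and needs about 6 N of push.
- round_tank: Grey flat round tank, 130 mm across, fixed; flat top 75 mm above the bench. A brass valve stem 9 to 11 mm thick stands at the middle, tip 119 mm above the bench. The gauge is home with its foot on the tank's top. Origin: centre of the underside, below the stem; z up. (The other grey tank, 190 mm long, lies on its side, has a like stem and is left alone; they may swap places.)
- stall (a point): Middle of the floor of the gauge's compartment, 6 mm above the bench, in a fixed plywood box: clear space 96 mm (x) by 111 mm (y), walls 45 mm high from the bench. x points to the box's hinged lid, which stands open some 160 mm from this point on the side away from the tanks, its top edge about 250 mm above the bench; come in from above or from the tanks' side. z up.
Mind the look-alikes: they are no part of the job. Leave any orange, purple or yellow look-alike of the gauge alone.

How it is judged:
By the outcome, as a careful person would: the job done as asked, in the order asked, and still so for the second after the job is handed in, with the robot touching nothing.
It also fails if it takes over 64 s, if anything falls off the work surface, if the arm or the gripper's body presses on something with over 40 N, if the wrist force passes 120 N, or if a joint passes its speed limit or range.

### The arm

A 7-joint arm with a two-finger parallel gripper is mounted at the origin on the work surface. World frame = base frame: x ahead of the robot, y to its left, z up, the work surface at z = 0. Lengths are in m, angles in rad, forces in N, time in s.
With the tool pointing down it reaches from about 0.425 to 0.875 m from the base axis. Payload 4.7 kg.
Tool frame: the origin (TCP) lies midway between the tips of the shut fingers; the grasp point (between the pads) lies ctrl.grasp_offset behind it (ctrl.grasp_offset is the distance from the TCP to the grasp point, in m); z points along the fingers, y is the line along which they close (so a half turn about z gives the same grasp; the last joint's range is limited). The gripper opens to 87 mm and grips with 3 to 60 N. Pads are 19 mm wide; open, the fingers measure 117 mm over their backs; the gripper's body (75 mm by 190 mm) begins 51 mm behind the grasp point.
Start: joints at [-1.272, 0.321, -0.07, 1.45, 0.023, 1.371, -0.057], TCP at [0.183, 0.624, 0.223] pointing down, gripper open.
Joint ranges: [-2.86, 2.86], [-0.3, 2.09], [-1.38, 1.24], [0.06, 2.45], [-1.56, 4.7], [0.09, 2.05], [-2.69, 2.69]. Speed limits (rad/s): [2.57, 2.57, 3.14, 3.14, 3.14, 3.14, 3.14].

### API

Orientations are given as a rotation vector (axis times angle).
In Python, from bench import ctrl gives the robot as it stands. The module is installed in compiled form; this text tells all that it offers.
- The arm moves only by the tool jog_arm, never from a script. Its argument "moves" is one flat list of numbers, 7 for each row, row after row: the shift along the tool's x, y, z in units of 30 cm (1.0 is 30 cm), then the turn, a rotation vector about the tool's x, y, z in units of 60 degrees (1.0 is 60 degrees), then the gripper's target within -1 to 1 (fully open at 1, half-way at 0, shut at -1). In form: [x, y, z, wx, wy, wz, fingers, x, y, z, wx, wy, wz, fingers, ...]. A call has exactly 8 rows; each row is the pose to reach, as a shift and turn from the pose commanded when the call began, along the tool's axes at that moment; what a row does not reach only later rows make up. A row lasts 1/8 s, in which the tool goes at most 62.5 mm and 10.7 degrees, less where a joint would pass 70% of its speed; a pose out of reach is approached as far as the arm can. A call with a number of a shift or a turn outside -1 to 1 is refused whole. A call with a gripper value outside its range is refused whole. The fingers move at their own pace and stop on an object; "newtons" is the grip in N (left out, the last holds). Time passes only in rows, so rows that repeat a pose let the fingers close, or fill a call up. It gives the time, the measured TCP pose, the force, the opening and the grip force at its end, in the units of the state.
- ctrl.get_state(): the state, without advancing time (a new reading comes with each control period).
- ctrl.get_image(name): name is "side" or "top" or "wrist"; returns a dict with "pixels" (384x512x3 uint8, red, green, blue), "fx", "fy", "cx", "cy" (pixels), "dist" ([k1, k2, p1, p2, k3] as OpenCV has them; the pictures are not rectified), "xyz" and "rotation" of the camera in the world; the wrist camera has in their place "tool_from_camera" (4x4, takes a point from camera to tool coordinates, whose origin is the TCP and whose axes are the flange's). Camera axes: x right, y up, looking along -z (the intrinsics and any distortion apply to the point x, -y, -z); pixel columns grow to the right and rows downward; lengths in m; the calibration is good to about 2 mm. A picture is of the moment at which its call begins: read the wrist's pose just before it. There is no depth.
- ctrl.close_job(): hands the job in; it is judged then, once.
The state is a dict: "time": time; "joint_positions": joint angles; "qd": joint speeds; "joint_torque": joint torques, N m; "position": TCP position; "tool_rot": TCP orientation; "ft_force": force on the tool from outside, world axes, zero at the start; "torque": the same for the moment, N m; "grip_width": opening from 0.0 (shut) to 1.0 (fully open); "grip_force": force on a finger pad.
Only numpy, scipy, OpenCV 4.12 (cv2) and the standard library are available. Lean on these libraries where they do the work, as an engineer would, in place of code of your own. Each camera call takes 0.05 s, during which the arm holds its last target. There are 200 camera calls.

## Working session

There is one attempt and no reset: what is moved stays moved. The work goes in short steps, Python scripts to look and compute and a tool call to move; the robot and the scene stay as the last step left them, time stands still between calls to the robot, and variables do not carry over. Pictures are saved under pics/ and viewed, at most 10 in all, crops included, and the job is handed in when it is done.

Besides the shell and the picture viewer there is one more tool, called after "Request:" as name(argument=value, ...), one argument or row to a line, values as JSON. jog_arm: Moves the arm, as the interface text tells. Its arguments: {"type":"object","properties":{"moves":{"type":"array"},"newtons":{"type":"number"}},"required":["moves"]}

```bash
mkdir -p pics
cat > h.py <<'E'
import numpy as np, cv2
from bench import ctrl
from scipy.spatial.transform import Rotation as R
def rot(r):
    r=np.array(r,float)
    return r if r.shape==(3,3) else (R.from_quat(r).as_matrix() if r.size==4 else R.from_rotvec(r).as_matrix())
def grab(n):
    s=ctrl.get_state(); im=ctrl.get_image(n)
    if 'xyz' in im: im['C']=np.array(im['xyz']); im['Rm']=rot(im['rotation'])
    else:
        T=np.array(im['tool_from_camera']); Rt=rot(s['tool_rot'])
        im['C']=np.array(s['position'])+Rt@T[:3,3]; im['Rm']=Rt@T[:3,:3]
    return im
def K(im): return np.array([[im['fx'],0,im['cx']],[0,im['fy'],im['cy']],[0,0,1.]])
def ray(im,u,v):
    p=cv2.undistortPoints(np.array([[[u,v]]],float),K(im),np.array(im['dist'],float))[0,0]
    d=im['Rm']@np.array([p[0],-p[1],-1]); return im['C'],d/np.linalg.norm(d)
def onz(im,u,v,z):
    c,d=ray(im,u,v); return c+d*(z-c[2])/d[2]
def proj(im,P):
    q=(np.atleast_2d(P)-im['C'])@im['Rm']; q=q*[1,-1,-1]
    return cv2.projectPoints(q,np.zeros(3),np.zeros(3),K(im),np.array(im['dist'],float))[0][:,0]
def save(im,f,crop=None,s=1):
    p=im['pixels'][:,:,::-1]
    if crop: a,b,c,d=crop; p=p[b:d,a:c]
    cv2.imwrite(f,cv2.resize(p,None,fx=s,fy=s,interpolation=cv2.INTER_CUBIC))
E
python3 - <<'E'
from h import *
print(ctrl.get_state(), ctrl.grasp_offset)
for n in('top','side','wrist'):
    im=grab(n); print(n,im['C'],im['fx'],im['dist'],-im['Rm'][:,2]); save(im,f'pics/{n}0.png')
a=cv2.imread('pics/top0.png');b=cv2.imread('pics/side0.png')
E
```

```text
{'time': 0.0, 'joint_positions': array([-1.27190764,  0.32179827, -0.07010931,  1.4516758 ,  0.02264379,
        1.37076969, -0.0568921 ]), 'qd': array([-0.00097076,  0.00020848, -0.00040369, -0.00135503,  0.0007668 ,
        0.00021761,  0.00023129]), 'joint_torque': array([ 6.76573363e-04, -4.91301906e+01, -4.03652675e-01, -3.12525272e+01,
       -6.38778205e-02,  4.42644081e-02,  2.23811849e-04]), 'position': array([0.18251572, 0.62328258, 0.22147736]), 'tool_rot': array([-4.45706110e-01, -3.10967974e+00,  2.92005715e-03]), 'ft_force': array([ 0.36527087, -0.53610453,  0.44217579]), 'torque': array([-1.81790812e-02, -4.54260891e-05, -2.50084703e-03]), 'grip_force': 0.0, 'grip_width': 1.0022677396783435} 0.0187
top [0.26321939 0.01029752 1.00587351] 351.20879083454025 [-0.08545302  0.          0.          0.          0.        ] [ 0.14949619  0.02326087 -0.98848866]
side [-0.00880771 -0.7492605   0.58869223] 421.81947938956097 [-0.13760176  0.          0.          0.          0.        ] [ 0.41397469  0.75153848 -0.51362911]
wrist [0.1179203  0.64225491 0.38343943] 269.11962732716506 [-0.04582119  0.          0.          0.          0.        ] [ 0.23654501 -0.07017089 -0.96908333]
```

View pics/top0.png

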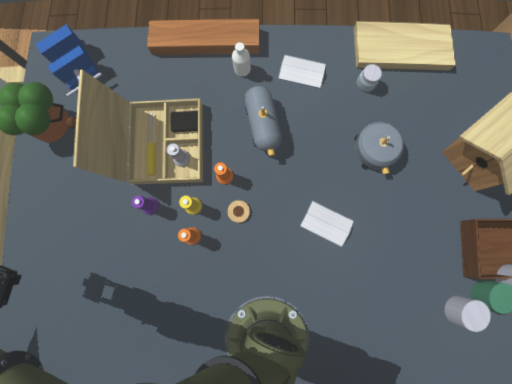

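View pics/side0.png

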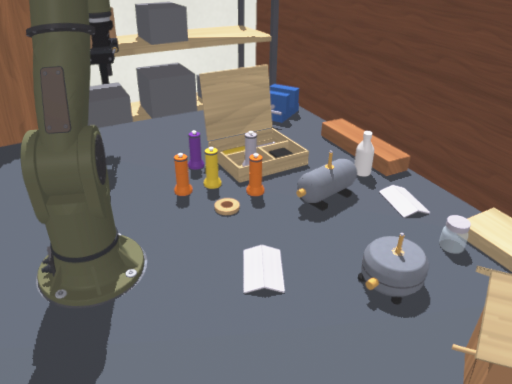

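The top view shows the steel gauge in the box at about (178,155), the round tank with its stem at (383,142), and the long tank at (262,115). The orange (223,173 and 190,236), yellow (190,205) and purple (146,205) ones are look-alikes. The only bare-steel one standing in the box is at (178,155), which is (251,145) in the side view. I'll confirm it with an enlarged crop.

Run:
```python
from h import *
t=grab('top'); s=grab('side')
a=cv2.resize(t['pixels'][90:200,120:215,::-1],(380,440),interpolation=cv2.INTER_CUBIC)
b=cv2.resize(s['pixels'][115:205,215:315,::-1],(400,360),interpolation=cv2.INTER_CUBIC)
c=cv2.resize(t['pixels'][110:185,345:420,::-1],(300,300) ,interpolation=cv2.INTER_CUBIC)[:, :]
d=cv2.resize(s['pixels'][220:305,350:440,::-1],(360,340)[:2],interpolation=cv2.INTER_CUBIC)
o=np.zeros((600,800,3),np.uint8); o[:440,:380]=a; o[:360,390:790]=b; 
o[445:595,:150]=cv2.resize(c,(150,150)); o[365:595,390:633]=cv2.resize(d,(243,230)); cv2.imwrite('pics/c1.png',o)
```

```text
(no output)
```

View pics/c1.png

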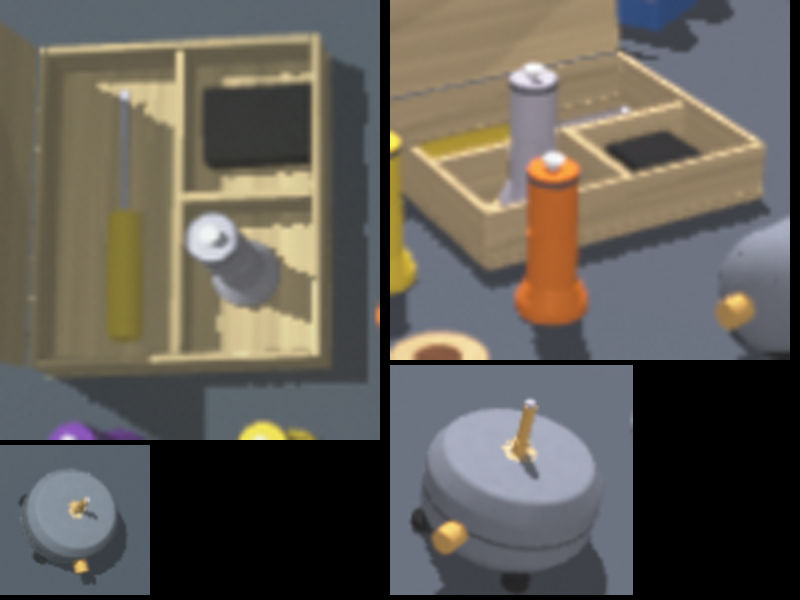

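The crop confirms that the bare-steel gauge is the one in the lower-right compartment (rod tip top (173,149), side (251,132)). The round tank's stem tip is at top (388,137) and side (402,234).

Run:
```python
from h import *
t=grab('top'); s=grab('side')
def tri(a,b):
    A=np.zeros((3,3));y=np.zeros(3);rs=[ray(t,*a),ray(s,*b)]
    for c,d in rs: M=np.eye(3)-np.outer(d,d);A+=M;y+=M@c
    p=np.linalg.solve(A,y); return p,[np.linalg.norm((np.eye(3)-np.outer(d,d))@(p-c)) for c,d in rs]
print('rod tip',tri((173,149.5),(250.7,132.5)), onz(t,173,149.5,.118),onz(s,250.7,132.5,.118))
print('stem tip',tri((388.5,137.5),(401.8,233.7)), onz(t,388.5,137.5,.119),onz(s,401.8,233.7,.119))
print('stem base',onz(t,383.5,142,.075),onz(s,398.1,252.2,.075))
# tank disc outline centroid
px=[(185,200),(312,195),(180,357),(312,353)]
q=np.array([onz(t,120+u/4,90+v/4,.045) for u,v in px]); print(q,q.mean(0))
box=[(40,48),(320,33),(40,372),(330,368)]
print(np.array([onz(t,120+u/4,90+v/4,.045) for u,v in box]))
```

```text
rod tip (array([0.50325821, 0.24961382, 0.11584467]), [np.float64(0.0011330020676195776), np.float64(0.001133002067619541)]) [0.50161213 0.24944704 0.118     ] [0.50211105 0.24492956 0.118     ]
stem tip (array([ 0.53829932, -0.3175845 ,  0.11839208]), [np.float64(0.0002653917693391151), np.float64(0.0002653917693389846)]) [ 0.53787586 -0.31718568  0.119     ] [ 0.53792201 -0.31817347  0.119     ]
stem base [ 0.53842677 -0.31872159  0.075     ] [ 0.5381004  -0.31990561  0.075     ]
[[0.549282   0.29022488 0.045     ]
 [0.55294327 0.19846295 0.045     ]
 [0.43499871 0.28767283 0.045     ]
 [0.43844012 0.19405306 0.045     ]] [0.49391603 0.24260343 0.045     ]
[[0.66606238 0.40624239 0.045     ]
 [0.67564775 0.19769708 0.045     ]
 [0.42362792 0.38814947 0.045     ]
 [0.4278863  0.18099571 0.045     ]]
```

Request:
jog_arm(
  moves=[0,0,-0.1,0,0,0.12,1,0,0,-0.2,0,0,0.25,1,0,0,-0.3,0,0,0.37,1,0,0,-0.4,0,0,0.5,1,0,0,-0.5,0,0,0.62,1,0,0,-0.6,0,0,0.75,1,0,0,-0.6,0,0,0.87,1,0,0,-0.6,0,0,1,1],
  newtons=25,
)

```text
time: 1.35
position: [0.1826, 0.624, 0.4031]
tool_rot: [-1.946, -2.466, -0.002]
ft_force: [0.3, -0.5, -0.5]
grip_width: 0.999
grip_force: 0.0
```

```bash
cat >> h.py <<'E'
def rel(P,yaw=None):
    """units of shift to bring TCP to P; turn to make tool y=+X, z=-Z"""
    s=ctrl.get_state(); M=rot(s['tool_rot']); G=np.array([[0,1,0],[1,0,0],[0,0,-1.]])
    return (M.T@(np.array(P)-s['position'])/.3).round(3), (R.from_matrix(M.T@G).as_rotvec()/np.radians(60)).round(3), s['position'].round(4), s['time']
E
python3 - <<'E'
from h import *
print(rel([.5025,.249,.30])); print(ctrl.get_state()['joint_positions'])
t=grab('top')
for n,(u,v) in dict(or1=(221,168),yel=(186,201),purp=(139,201)).items(): print(n,onz(t,u,v,.112))
for u,v in [(80,75),(76,175)]: print('lid top',onz(t,u,v,.25))
E
```

```text
(array([-1.464,  0.746,  0.343]), array([ 0.   , -0.001,  0.224]), array([0.1826, 0.624 , 0.4031]), 1.35)
[-1.37409728  0.30727447  0.0664767   1.1150517  -0.02030951  1.71882404
 -1.0792228 ]
or1 [0.4537844 0.1218303 0.112    ]
yel [0.36634424 0.21035338 0.112     ]
purp [0.36505546 0.3345163  0.112     ]
lid top [0.65148503 0.45240361 0.25      ]
lid top [0.40701893 0.43596411 0.25      ]
```

Request:
jog_arm(
  moves=[-0.08,0.04,0,0,0,0.03,1,-0.2,0.1,0,0,0,0.06,1,-0.34,0.17,0,0,0,0.1,1,-0.48,0.25,0,0,0,0.14,1,-0.63,0.32,0,0,0,0.18,1,-0.78,0.4,0,0,0,0.22,1,-0.92,0.47,0,0,0,0.22,1,-1,0.51,0,0,0,0.22,1],
)

```text
time: 2.4
position: [0.4042, 0.3658, 0.403]
tool_rot: [2.214, 2.229, 0.001]
ft_force: [0.0, 0.4, 0.6]
grip_width: 1.0
grip_force: 0.0
```

Run:
```python
from h import *
print(rel([.5025,.249,.25])); print(ctrl.get_state()['joint_positions'])
```

```text
(array([-0.392,  0.324,  0.51 ]), array([ 0.001, -0.   ,  0.006]), array([0.4042, 0.3658, 0.403 ]), 2.4)
[-1.0545569   0.06711506  0.29017637  1.39862316 -0.01876163  1.67785248
 -0.76029259]
```

Request:
jog_arm(
  moves=[-0.1,0.08,0,0,0,0,1,-0.2,0.16,0,0,0,0,1,-0.3,0.25,0,0,0,0,1,-0.39,0.32,0.05,0,0,0,1,-0.39,0.32,0.2,0,0,0,1,-0.39,0.32,0.35,0,0,0,1,-0.39,0.32,0.45,0,0,0,1,-0.39,0.32,0.5,0,0,0,1],
)

```text
time: 3.4
position: [0.4984, 0.252, 0.2508]
tool_rot: [-2.21, -2.232, 0.004]
ft_force: [0.4, 0.3, 0.9]
grip_width: 0.999
grip_force: 0.0
```

Run:
```python
from h import *
print(rel([.5025,.249,.0695]))
w=grab('wrist'); print(w['C']); print(proj(w,[[.5025,.249,.118],[.5025,.249,.111],[.5025,.249,.006],[.494,.2426,.045]])); save(w,'pics/w1.png')
```

```text
(array([-0.009,  0.015,  0.604]), array([-0.002,  0.001,  0.01 ]), array([0.4984, 0.252 , 0.2508]), 3.4)
[0.49771158 0.31902224 0.41265134]
[[260.20486212 189.46409787]
 [260.12658877 188.0562708 ]
 [259.26182757 172.51554292]
 [253.36881974 181.74946868]]
```

View pics/w1.png

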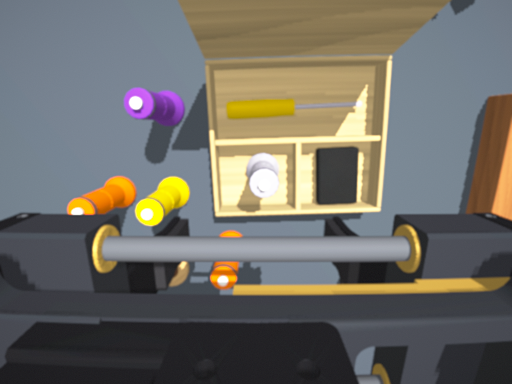

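The wrist view shows the gauge upright with its rod tip at (263,188), and its compartment rim spanning roughly x 218–296, y 144–208.

Run:
```python
from h import *
w=grab('wrist'); p=w['pixels'].astype(int)
print('view tip',onz(w,263,188,.118))
m=((p.min(2)>215)); ys,xs=np.nonzero(m[170:205,240:285]); print('white',xs.mean()+240,ys.mean()+170,len(xs),onz(w,xs.mean()+240,ys.mean()+170,.117))
for u,v in [(217,145),(295,144),(219,209),(297,208)]: print(onz(w,u,v,.045))
```

```text
view tip [0.50514019 0.25063044 0.118     ]
white 264.9279538904899 182.9106628242075 694 [0.50722536 0.25626199 0.117     ]
[0.444095   0.29244209 0.045     ]
[0.54906595 0.29486147 0.045     ]
[0.44468782 0.20217232 0.045     ]
[0.55598739 0.20489441 0.045     ]
```

Request:
jog_arm(
  moves=[-0.01,0.02,0.08,0,0,0.01,1,-0.01,0.02,0.2,0,0,0.01,1,-0.01,0.02,0.32,0,0,0.01,1,-0.01,0.02,0.44,0,0,0.01,1,-0.01,0.02,0.52,0,0,0.01,1,-0.01,0.02,0.57,0,0,0.01,1,-0.01,0.02,0.604,0,0,0.01,1,-0.01,0.02,0.604,0,0,0.01,1],
)

```text
time: 4.5
position: [0.5055, 0.2495, 0.0716]
tool_rot: [2.223, 2.219, 0.0]
ft_force: [-0.6, 0.2, -0.1]
grip_width: 1.001
grip_force: 0.0
```

Request:
jog_arm(
  moves=[0,0,0,0,0,0,0,0,0,0,0,0,0,-0.3,0,0,0,0,0,0,-0.5,0,0,0,0,0,0,-1,0,0,0,0,0,0,-1,0,0,0,0,0,0,-1,0,0,0,0,0,0,-1,0,0,0,0,0,0,-1],
  newtons=25,
)

```text
time: 5.5
position: [0.5053, 0.2494, 0.0713]
tool_rot: [2.224, 2.219, 0.0]
ft_force: [-0.0, 0.5, -0.5]
grip_width: 0.383
grip_force: 24.9
```

Request:
jog_arm(
  moves=[0,0,-0.03,0,0,0,-1,0,0,-0.1,0,0,0,-1,0,0,-0.19,0,0,0,-1,0,0,-0.29,0,0,0,-1,0,0,-0.39,0,0,0,-1,0,0,-0.49,0,0,0,-1,0,0,-0.56,0,0,0,-1,0,0,-0.6,0,0,0,-1],
)

```text
time: 6.5
position: [0.5055, 0.2495, 0.2529]
tool_rot: [2.224, 2.219, 0.002]
ft_force: [0.2, -0.2, -1.9]
grip_width: 0.386
grip_force: 24.9
```

Request:
jog_arm(
  moves=[-0.04,0,0,0,0,0,-1,-0.13,0,0,0,0,0,-1,-0.26,0.01,0,0,0,0,-1,-0.41,0.02,0,0,0,0,-1,-0.56,0.03,0,0,0,0,-1,-0.7,0.04,0,0,0,0,-1,-0.82,0.05,0,0,0,0,-1,-0.9,0.05,0,0,0,0,-1],
)

```text
time: 7.5
position: [0.5182, -0.0254, 0.2504]
tool_rot: [-2.229, -2.213, 0.003]
ft_force: [0.2, -0.4, -2.5]
grip_width: 0.387
grip_force: 24.9
```

Run:
```python
from h import *
print(rel([.538,-.318,.25])); print(ctrl.get_state()['grip_width'])
```

```text
(array([-0.975,  0.073,  0.002]), array([-0.002,  0.001, -0.007]), array([ 0.5182, -0.0254,  0.2504]), 7.5)
0.3874532612230271
```

Request:
jog_arm(
  moves=[-0.04,0,0,0,0,0,-1,-0.13,0.01,0,0,0,0,-1,-0.27,0.02,0,0,0,0,-1,-0.43,0.03,0,0,0,0,-1,-0.6,0.05,0,0,0,-0.01,-1,-0.77,0.06,0,0,0,-0.01,-1,-0.9,0.07,0,0,0,-0.01,-1,-0.97,0.07,0,0,0,-0.01,-1],
)

```text
time: 8.5
position: [0.5387, -0.3143, 0.2505]
tool_rot: [-2.214, -2.227, 0.003]
ft_force: [-0.4, -0.4, -1.7]
grip_width: 0.386
grip_force: 24.9
```

Request:
jog_arm(
  moves=[0,0,0.03,0,0,0,-1,0,0,0.07,0,0,0,-1,0,0,0.1,0,0,0,-1,0,0,0.13,0,0,0,-1,0,0,0.15,0,0,0,-1,0,0,0.15,0,0,0,-1,0,0,0.15,0,0,0,-1,0,0,0.15,0,0,0,-1],
)

```text
time: 9.5
position: [0.5403, -0.3119, 0.2068]
tool_rot: [2.212, 2.23, 0.001]
ft_force: [0.1, 0.3, -1.2]
grip_width: 0.386
grip_force: 24.9
```

Run:
```python
from h import *
S=ctrl.get_state(); p=np.array(S['position']); print(rel([.538,-.318,.1405]))
t=grab('top'); s=grab('side')
und=p+[0,0,.0187-.084]
for im in(t,s): print(proj(im,[und,[.538,-.318,.119],[.538,-.318,.075],und+[0,0,.112]]).round(1).tolist())
o=np.zeros((480,800,3),np.uint8)
o[:480,:400]=cv2.resize(t['pixels'][85:205,335:435,::-1],(400,480),interpolation=cv2.INTER_CUBIC)
o[:480,400:]=cv2.resize(s['pixels'][180:300,350:450,::-1],(400,480),interpolation=cv2.INTER_CUBIC)
cv2.imwrite('pics/c2.png',o)
```

```text
(array([-0.02 , -0.008,  0.221]), array([0.001, 0.   , 0.008]), array([ 0.5403, -0.3119,  0.2068]), 9.5)
[[389.5, 134.0], [388.8, 137.5], [383.2, 142.1], [406.7, 119.0]]
[[402.7, 222.0], [401.8, 233.6], [397.4, 251.7], [414.6, 169.7]]
```

View pics/c2.png

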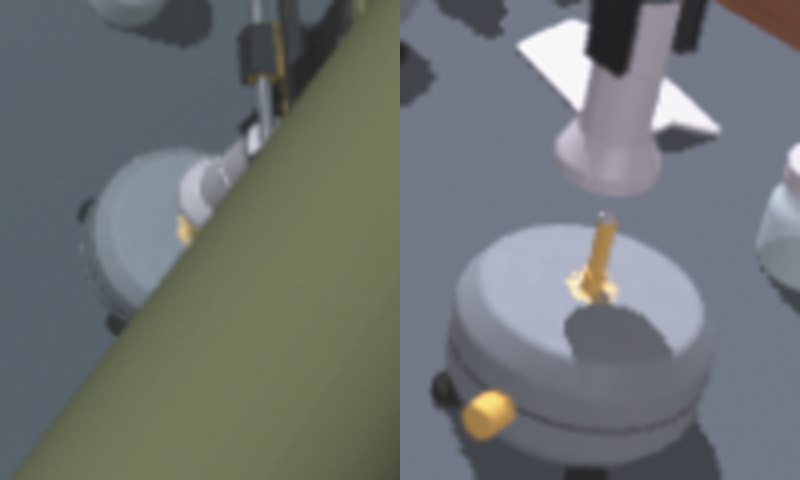

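The side crop shows the gauge upright with its foot centred above the stem tip (foot about (402,222), stem tip (402,234)). I'll make a small lateral fix, then go down.

Request:
jog_arm(
  moves=[-0.01,0,0,0,0,0,-1,-0.02,-0.01,0,0,0,0,-1,-0.02,-0.01,0.03,0,0,0,-1,-0.02,-0.01,0.06,0,0,0,-1,-0.02,-0.01,0.1,0,0,0,-1,-0.02,-0.01,0.13,0,0,0,-1,-0.02,-0.01,0.15,0,0,0,-1,-0.02,-0.01,0.15,0,0,0,-1],
)

```text
time: 10.6
position: [0.537, -0.3175, 0.161]
tool_rot: [-2.211, -2.23, 0.0]
ft_force: [0.4, 0.1, -0.5]
grip_width: 0.384
grip_force: 24.9
```

Request:
jog_arm(
  moves=[0,0,0.01,0,0,0,-1,0,0,0.02,0,0,0,-1,0,0,0.03,0,0,0,-1,0,0,0.04,0,0,0,-1,0,0,0.05,0,0,0,-1,0,0,0.06,0,0,0,-1,0,0,0.066,0,0,0,-1,0,0,0.07,0,0,0,-1],
  newtons=40,
)

```text
time: 11.6
position: [0.5375, -0.3178, 0.1405]
tool_rot: [2.211, 2.23, 0.0]
ft_force: [0.6, 0.6, 3.9]
grip_width: 0.381
grip_force: 39.9
```

Request:
jog_arm(
  moves=[0,0,0.003,0,0,0,-1,0,0,0.006,0,0,0,-1,0,0,0.009,0,0,0,-1,0,0,0.012,0,0,0,-1,0,0,0.012,0,0,0,-1,0,0,0.012,0,0,0,-1,0,0,0.012,0,0,0,-1,0,0,0.012,0,0,0,-1],
)

```text
time: 12.6
position: [0.5378, -0.3181, 0.1401]
tool_rot: [2.211, 2.23, 0.003]
ft_force: [-3.8, 3.3, 20.3]
grip_width: 0.385
grip_force: 39.9
```

Request:
jog_arm(
  moves=[0,0,0,0,0,0,-1,0,0,0,0,0,0,-1,0,0,0,0,0,0,-1,0,0,0,0,0,0,-1,0,0,0,0,0,0,-1,0,0,0,0,0,0,-1,0,0,0,0,0,0,-1,0,0,0,0,0,0,-1],
)

```text
time: 13.6
position: [0.5378, -0.3181, 0.1401]
tool_rot: [2.211, 2.23, 0.003]
ft_force: [-4.4, 3.0, 19.0]
grip_width: 0.38
grip_force: 39.9
```

Run:
```python
from h import *
s=grab('side'); save(s,'pics/c3.png',(350,160,450,300),4); print(proj(s,[[.538,-.318,.187],[.538,-.318,.206],[.538,-.318,.075]]).round(1).tolist())
```

```text
[[408.9, 203.6], [410.9, 194.7], [397.4, 251.7]]
```

View pics/c3.png

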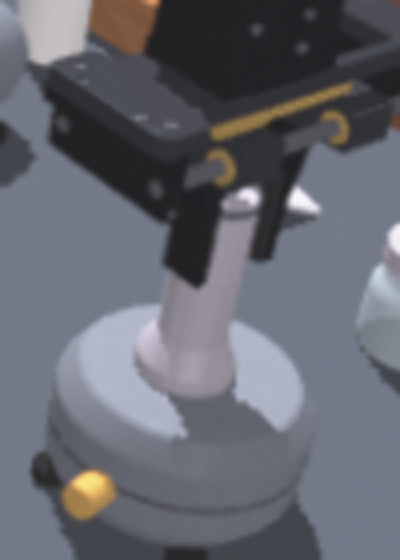

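The side crop shows the foot flush on the tank's top, with the gauge upright. The force is about 6 N of spring, then a hard stop at 20 N, held for more than 1 s. So it is home; now I'll lift and return.

Request:
jog_arm(
  moves=[0,0,-0.03,0,0,0,-1,0,0,-0.07,0,0,0,-1,0,0,-0.13,0,0,0,-1,0,0,-0.2,0,0,0,-1,0,0,-0.28,0,0,0,-1,0,0,-0.34,0,0,0,-1,0,0,-0.38,0,0,0,-1,0,0,-0.4,0,0,0,-1],
)

```text
time: 14.65
position: [0.5372, -0.3177, 0.2573]
tool_rot: [2.212, 2.231, 0.0]
ft_force: [0.6, -0.5, -2.1]
grip_width: 0.38
grip_force: 39.9
```

Request:
jog_arm(
  moves=[0.04,0,0,0,0,0,-1,0.13,0,0,0,0,0,-1,0.27,-0.01,0,0,0,0,-1,0.43,-0.02,0,0,0,0,-1,0.59,-0.03,0,0,0,0,-1,0.74,-0.04,0,0,0,0,-1,0.85,-0.05,0,0,0,0,-1,0.92,-0.06,0,0,0,0,-1],
)

```text
time: 15.65
position: [0.5158, -0.0386, 0.2559]
tool_rot: [-2.207, -2.234, 0.001]
ft_force: [0.1, -1.4, -1.6]
grip_width: 0.381
grip_force: 39.9
```

Run:
```python
from h import *
print(rel([.5,.247,.25]))
```

```text
(array([ 0.952, -0.041,  0.02 ]), array([-0.002, -0.001,  0.012]), array([ 0.5158, -0.0386,  0.2559]), 15.65)
```

Request:
jog_arm(
  moves=[0.04,0,0,0,0,0,-1,0.13,0,0,0,0,0.01,-1,0.27,-0.01,0,0,0,0.01,-1,0.43,-0.02,0,0,0,0.01,-1,0.6,-0.03,0,0,0,0.01,-1,0.76,-0.04,0,0,0,0.01,-1,0.88,-0.04,0,0,0,0.01,-1,0.94,-0.04,0,0,0,0.01,-1],
)

```text
time: 16.65
position: [0.5018, 0.2419, 0.256]
tool_rot: [-2.221, -2.222, 0.002]
ft_force: [0.6, -0.0, -2.0]
grip_width: 0.376
grip_force: 39.9
```

Request:
jog_arm(
  moves=[0,0,0.04,0,0,0,-1,0,0,0.12,0,0,0,-1,0,0,0.21,0,0,0,-1,0,0,0.3,0,0,0,-1,0,0,0.36,0,0,0,-1,0,0,0.4,0,0,0,-1,0,0,0.4,0,0,0,-1,0,0,0.4,0,0,0,-1],
)

```text
time: 17.65
position: [0.5032, 0.2402, 0.1377]
tool_rot: [2.224, 2.219, 0.003]
ft_force: [-0.3, -0.7, -1.5]
grip_width: 0.382
grip_force: 39.9
```

Run:
```python
from h import *
print(rel([.501,.247,.0713]))
s=grab('side'); save(s,'pics/c4.png',(200,90,330,190),5)
```

```text
(array([ 0.022, -0.008,  0.221]), array([ 0.001, -0.001, -0.002]), array([0.5032, 0.2402, 0.1377]), 17.65)
```

View pics/c4.png

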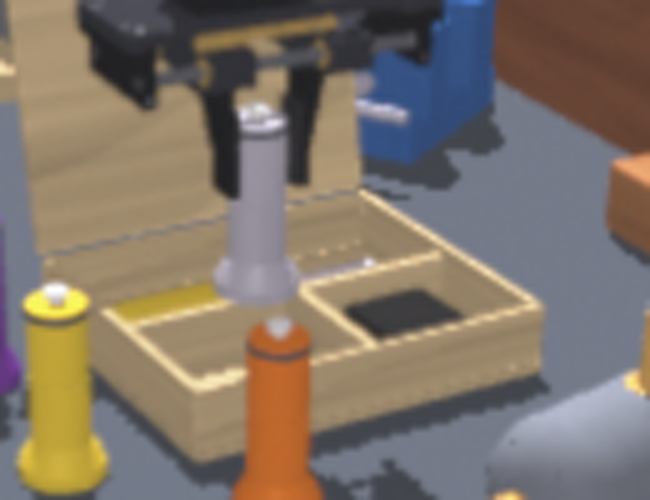

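The side crop shows the gauge hanging upright above its compartment, with the rod retracted. I'll lower it.

Request:
jog_arm(
  moves=[0.01,0,0,0,0,0,-1,0.02,-0.01,0.02,0,0,0,-1,0.02,-0.01,0.06,0,0,0,-1,0.02,-0.01,0.1,0,0,0,-1,0.02,-0.01,0.14,0,0,0,-1,0.02,-0.01,0.18,0,0,0,-1,0.02,-0.01,0.2,0,0,0,-1,0.02,-0.01,0.21,0,0,0,-1],
)

```text
time: 18.7
position: [0.4994, 0.246, 0.0733]
tool_rot: [2.224, 2.219, -0.0]
ft_force: [-0.1, -0.5, -1.6]
grip_width: 0.381
grip_force: 39.9
```

Request:
jog_arm(
  moves=[0,0,0.002,0,0,0,-1,0,0,0.004,0,0,0,-1,0,0,0.006,0,0,0,-1,0,0,0.008,0,0,0,-1,0,0,0.01,0,0,0,-1,0,0,0.011,0,0,0,-1,0,0,0.011,0,0,0,-1,0,0,0.011,0,0,0,-1],
)

```text
time: 19.7
position: [0.4998, 0.2462, 0.0712]
tool_rot: [-2.224, -2.219, -0.001]
ft_force: [-2.0, -1.0, 5.7]
grip_width: 0.385
grip_force: 39.9
```

Request:
jog_arm(
  moves=[0,0,-0.004,0,0,0,-1,0,0,-0.004,0,0,0,-0.2,0,0,-0.004,0,0,0,0,0,0,-0.004,0,0,0,0.3,0,0,-0.004,0,0,0,0.6,0,0,-0.004,0,0,0,1,0,0,-0.004,0,0,0,1,0,0,-0.004,0,0,0,1],
)

```text
time: 20.7
position: [0.4995, 0.246, 0.0717]
tool_rot: [-2.224, -2.219, -0.0]
ft_force: [-0.3, -0.1, 0.2]
grip_width: 0.961
grip_force: 0.0
```

Request:
jog_arm(
  moves=[0,0,-0.02,0,0,0,1,0,0,-0.08,0,0,0,1,0,0,-0.17,0,0,0,1,0,0,-0.27,0,0,0,1,0,0,-0.37,0,0,0,1,0,0,-0.47,0,0,0,1,0,0,-0.54,0,0,0,1,0,0,-0.58,0,0,0,1],
)

```text
time: 21.7
position: [0.5002, 0.2462, 0.2483]
tool_rot: [2.224, 2.219, 0.005]
ft_force: [-0.0, -0.4, 0.8]
grip_width: 1.002
grip_force: 0.0
```

Run:
```python
from h import *
s=grab('side'); w=grab('wrist')
o=np.zeros((400,800,3),np.uint8)
o[:400,:400]=cv2.resize(s['pixels'][110:190,220:300,::-1],(400,400)); o[:400,400:]=cv2.resize(w['pixels'][110:230,195:315,::-1],(400,400)); cv2.imwrite('pics/c5.png',o)
```

```text
(no output)
```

View pics/c5.png

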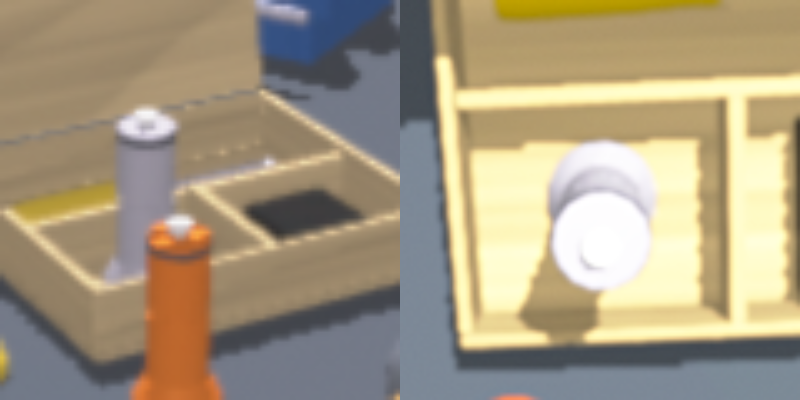

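The gauge stands upright, free in the middle of its compartment, and the gripper is clear above it.

```bash
python3 -c "
from bench import ctrl
print(ctrl.close_job())"
```

```text
the job is handed in; nothing more can be done
None
```

I pressed the gauge home on the round tank's stem and held it there for over a second, then stood it back upright in its compartment and handed the job in at about 22 s; the gripper hid the rod's tip, so I judged "home" from the roughly 6 N spring push, the hard stop and the foot sitting flush on the tank.

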